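# Cross the polarisers of a glass strain viewer

### The arm

A 6-joint arm with a two-finger parallel gripper is mounted at the origin on the work surface. World frame = base frame: x ahead of the robot, y to its left, z up, the work surface at z = 0. Lengths are in m, angles in rad, forces in N, time in s.
With the tool pointing down it reaches from about 0.425 to 0.95 m from the base axis. Payload 3.5 kg.
Tool frame: the origin (TCP) lies on the centre line of the jaws, within the pads' length; the fingertips stand 14 mm ahead of it and the grasp point (between the pads) lies 5 mm behind it (ctrl.tip_reach is the distance from the TCP to the fingertips, in m); z points along the fingers, y is the line along which they close (so a half turn about z gives the same grasp; the last joint's range is limited). The gripper opens to 85 mm and grips with 20 to 120 N. Pads are 22 mm wide; open, the fingers measure 114 mm over their backs; the gripper's body (76 mm by 85 mm) begins 54 mm behind the grasp point. The pads swing forward as they close: fully open they stand 13 mm farther back than shut.
Start: joints at [1.08, 0.286, 1.577, -0, 1.279, -0.15], TCP at [0.226, 0.636, 0.212] pointing down, gripper open.
Joint ranges: [-2.77, 2.77], [-0.9, 2.22], [0.21, 2.48], [-1.53, 4.67], [0.24, 2.81], [-2.84, 2.84]. Speed limits (rad/s): [2.79, 2.79, 3.14, 3.14, 3.14, 3.14].

### API

Orientations are given as a unit quaternion [x, y, z, w].
In Python, from plant import get_state, imaging, workorder, ctrl gives the robot as it stands. The module is installed in compiled form; this text tells all that it offers.
- The arm moves only by the shell command python3 -m jog 'ROWS' [FORCE]. ROWS is JSON, a list of rows, each a list of 7 numbers: the closure, from 0 (fully open) to 1 (shut), then the shift along the tool's x, y, z in mm, then the turn, a rotation vector about the tool's x, y, z in rad. In form: [[gripper, tx, ty, tz, ax, ay, az], ...]. A call has 1 to 12 rows; each row is the pose to reach, as a shift and turn from the pose commanded when the call began, along the tool's axes at that moment; what a row does not reach only later rows make up. A row lasts 1/10 s, in which the tool goes at most 50 mm and 8.59 degrees, less where a joint would pass 70% of its speed; a pose out of reach is approached as far as the arm can. A call with a gripper value outside its range is refused whole. The fingers move at their own pace and stop on an object; FORCE is the grip in N (left out, the last holds). Time passes only in rows, so rows that repeat a pose let the fingers close. It gives the time, the measured TCP pose, the force, the opening and the grip force at its end, in the units of the state.
- get_state(): the state, without advancing time (a new reading comes with each control period).
- imaging.read_camera(name): name is "side" or "top"; returns a dict with "image" (420x560x3 uint8, blue, green, red), "fx", "fy", "cx", "cy" (pixels), "R" (3x3) and "t" (3): a world point X has camera coordinates R X + t. Camera axes: x right, y down, z forward; pixel columns grow to the right and rows downward; lengths in m; the calibration is good to about 2 mm. A picture is of the moment at which its call begins. There is no depth.
- workorder.sign_off(): hands the job in; it is judged then, once.
The state is a dict: "time": time; "qpos": joint angles; "dq": joint speeds; "joint_efforts": joint torques, N m; "eef_pos": TCP position; "tcp_rot": TCP orientation; "contact_force": force on the tool from outside, world axes, zero at the start; "wrist_torque": the same for the moment, N m; "opening": opening from 0.0 (shut) to 1.0 (fully open); "finger_force": force on a finger pad.
Only numpy, scipy, OpenCV 4.12 (cv2) and the standard library are available. Lean on these libraries where they do the work, as an engineer would, in place of code of your own. Each camera call takes 0.05 s, during which the arm holds its last target. There are 200 camera calls.

### The job

Get the strain viewer ready to inspect the beaker standing under its head: press the lamp's rocker switch fully over to on (its raised end, on the robot's side, goes down), and gently push the analyser's lever round its arc until the lever's bar stands midway between the two long bold lines of the scale. Nothing is to be picked up: leave the beaker on its window and everything else on the bench where it stands.

Things in the scene. Friction and masses are not known exactly. Their poses are not given: they have to be found in the camera images.
- viewer: Strain viewer (bench polariscope), fixed: grey light box 270 (x) by 420 (y) mm, top 60 mm above the bench; a round head over its left half, on a 28 x 90 mm column at x = +127 mm. Origin: on the bench, 10 mm on the robot's side of the box's middle; x points to the column, y left. Lamp rocker: pivot at x -60, y -150 mm; a small dimmer knob (not used) 70 mm behind it.
- ring_axis (a point): Point on the vertical axis of the analyser ring and its lever (viewer's x = 0, y = +85 mm), at the height of the head's scale face, 177 mm above the bench. The head is a flat fixed pale metal ring of 210 mm diameter and 12 mm thickness; in it turns the black analyser ring (156 mm diameter, 7 mm proud) with a dark filter.
- lever_post (a point): Centre of the top end of the lever's upright steel post, turning with the ring: 12 mm diameter, 36 mm tall, top 226 mm above the bench, on the lever's outer end 128 mm from the ring axis, outside the head's rim. The lever is a flat steel bar 6 mm wide running radially out over the scale, its top 188 mm above the bench.
- crossed_mark (a point): Point on the scale face midway between the two long bold black lines (11 degrees apart, 24 mm long, 4.5 mm wide; all other lines are single, 10 mm long, 15 degrees apart), 92.5 mm from the ring axis, 30 degrees to the right of straight to the front (viewer's -x). The lever is set when its centre line lies over this point.
- analyser (a joint): Angle of the analyser ring and lever, rad, growing counterclockwise seen from above: 0 is the scale's left end, 2.094 its right end (hard stops), 1.571 midway between the two long lines. At 1.047 the lever points straight to the viewer's -x. It starts between 0.05 and 1.0. About 0.7 N at the post moves it; it stays where it is left.
- lamp_switch (a joint): Angle of the lamp's rocker, rad: 0 is off (robot-side end raised), 0.4 is fully on (robot-side end down, hard stop). Stays where it is left; about 2 N on its end moves it.
- switch_end (a point): Point on the top face of the black rocker near its robot-side end, 16 mm from the pivot, on the centre line. The rocker is 38 mm long (along the viewer's x), 25 mm wide, and its pivot is 71 mm above the bench; this end is 78 mm above the bench when off and about 72 mm when on.
- beaker: Empty glass beaker, 52 mm diameter, 70 mm tall, loose, standing on the window under the head (35 mm below it). Origin: centre of its underside. Not to be moved.
- jar_small: Small white screw jar, 38 mm diameter, 42 mm tall, loose, on the light box between the head and the switch. Origin: centre of its underside. Not to be moved.
- bottle_white: White bottle, 48 mm diameter, 125 mm tall, loose on the bench beside the viewer. Origin: underside. Not to be moved.
- bottle_amber: Amber glass bottle, 52 mm diameter, 110 mm tall, loose on the bench beside the viewer. Origin: underside. Not to be moved.
- jar_white: White screw jar, 72 mm diameter, 85 mm tall, loose on the bench beside the viewer. Origin: underside. Not to be moved.
- beaker_tall: Empty glass beaker, 60 mm diameter, 95 mm tall, loose on the bench beside the viewer. Origin: underside. Not to be moved.
- spatula: Double-ended steel laboratory spatula, 180 mm long, lying loose on the bench to the right in front of the viewer. Origin: near its middle. Not to be moved.
- dish: Closed glass dish, 90 mm diameter, 14 mm tall, loose on the bench to the left in front of the viewer. Origin: underside. Not to be moved.

How it is judged:
By the outcome, as a careful person would: the job done as asked, in the order asked, and still so for the second after the job is handed in, with the robot touching nothing.
It also fails if it takes over 45 s, if anything falls off the work surface, if the arm or the gripper's body presses on something with over 40 N, if the wrist force passes 120 N, or if a joint passes its speed limit or range.

## Working session

There is one attempt and no reset: what is moved stays moved. The work goes in short steps, Python scripts to look and compute and a shell command to move; the robot and the scene stay as the last step left them, time stands still between calls to the robot, and variables do not carry over. Pictures are saved under pics/ and viewed, at most 10 in all, crops included, and the job is handed in when it is done.

```bash
mkdir -p pics; python3 - <<'E'
from plant import get_state, imaging
import cv2,numpy as np
for n in("side","top"):
    c=imaging.read_camera(n); cv2.imwrite(f"pics/{n}0.png",c["image"])
    print(n,c["fx"],c["cx"],c["cy"],np.round(c["R"],3).tolist(),np.round(c["t"],3).tolist(), np.round(-c["R"].T@c["t"],3))
s=get_state(); print(s["time"],s["eef_pos"],s["tcp_rot"],s["opening"])
E
```

```text
side 389.1617178168552 279.7994315320223 205.05813340624533 [[0.776, -0.63, 0.015], [-0.405, -0.518, -0.754], [0.483, 0.579, -0.657]] [-0.416, 0.319, 0.956] [-0.009 -0.65   0.875]
top 523.9727303434286 278.86050244970596 209.60341750741895 [[-0.016, -1.0, -0.001], [-0.998, 0.016, -0.062], [0.062, 0.0, -0.998]] [-0.0, 0.503, 1.77] [ 0.392 -0.009  1.797]
0.1 [0.22525933 0.63562392 0.21105795] [ 1.69551457e-01  9.85520749e-01 -1.01916674e-03 -3.44817567e-04] 0.9996649449464012
```

View pics/top0.png

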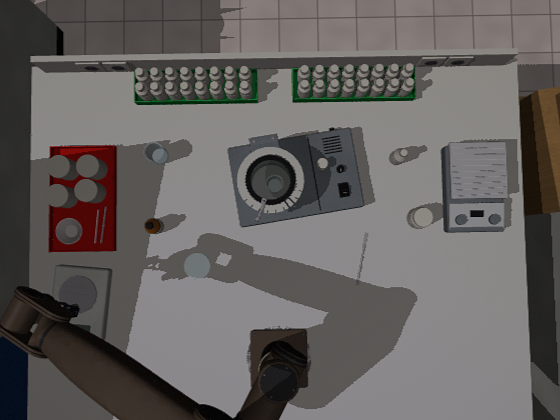

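View pics/side0.png

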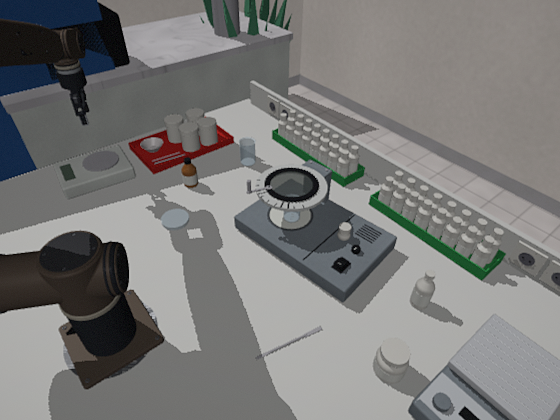

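The top view shows the viewer, with the head at about (270,180), the rocker at (344,190) and the lever post at about (260,212). The side view shows the rocker at (341,265) and the lever at about (255,187). I'll zoom in on both.

```bash
python3 - <<'E'
import cv2
a=cv2.imread("pics/top0.png")[120:230,225:370]; cv2.imwrite("pics/top0c.png",cv2.resize(a,None,fx=5,fy=5,interpolation=cv2.INTER_CUBIC))
a=cv2.imread("pics/side0.png")[155:295,230:400]; cv2.imwrite("pics/side0c.png",cv2.resize(a,None,fx=4,fy=4,interpolation=cv2.INTER_CUBIC))
E
```

```text
(no output)
```

View pics/top0c.png

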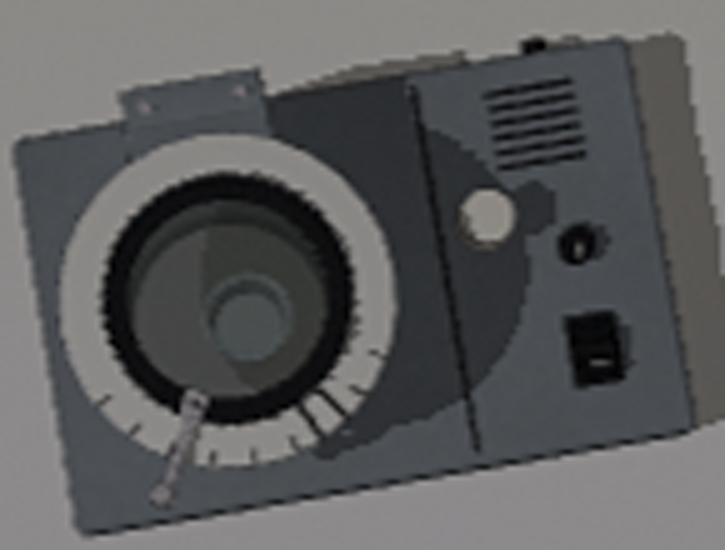

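View pics/side0c.png

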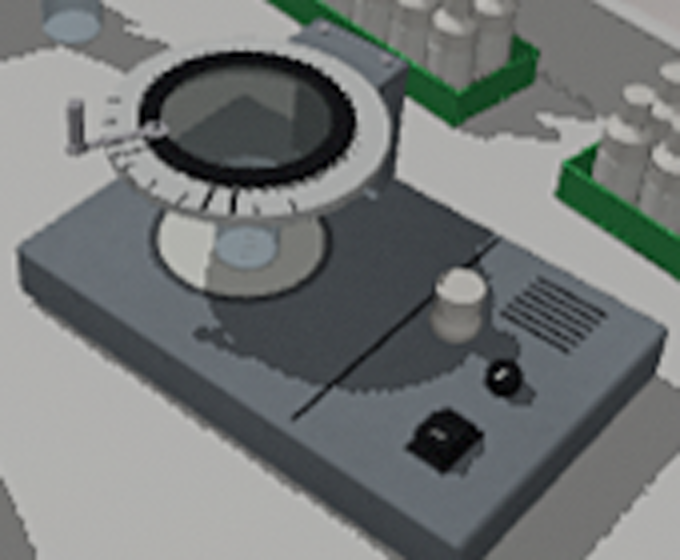

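The crops show these features (top-crop pixels, 5x):
- Box corners at about (18,145), (80,533), (692,432) and (630,42).
- Head centre at (228,300).
- Post at (162,496).
- Bold lines at (312,418) and (338,400).
- Rocker at (596,349).

Next I'll turn these into world positions.

```bash
cat > h.py <<'E'
import numpy as np,cv2
from plant import imaging,get_state
def cam(n):
    c=imaging.read_camera(n); c["R"]=np.array(c["R"]); c["t"]=np.array(c["t"]); return c
def ray(c,p,z):
    o=-c["R"].T@c["t"]; d=c["R"].T@np.array([(p[0]-c["cx"])/c["fx"],(p[1]-c["cy"])/c["fy"],1])
    return o+d*(z-o[2])/d[2]
def proj(c,X):
    q=c["R"]@np.array(X)+c["t"]; return np.array([c["cx"]+c["fx"]*q[0]/q[2],c["cy"]+c["fy"]*q[1]/q[2]])
E
python3 - <<'E'
from h import *
c=cam("top"); s=cam("side")
f=lambda u,v:(225+(u+.5)/5-.5,120+(v+.5)/5-.5)
g=lambda u,v:(230+(u+.5)/4-.5,155+(v+.5)/4-.5)
K=[ray(c,f(*p),.06)[:2] for p in[(18,145),(80,533),(692,432),(630,42)]]
K=np.array(K);print("corners",K.round(4).tolist())
print("sides",[round(float(np.linalg.norm(K[i]-K[(i+1)%4])),4) for i in range(4)])
yax=(K[0]-K[3])+(K[1]-K[2]); xax=(K[0]-K[1])+(K[3]-K[2])
th=[np.arctan2(-yax[0],yax[1]),np.arctan2(xax[1],xax[0])];print("th",th)
t=np.mean(th);R=np.array([[np.cos(t),-np.sin(t)],[np.sin(t),np.cos(t)]])
O=K.mean(0)-R@[.01,0];print("origin",O)
ax=O+R@[0,.085];sw=O+R@[-.06,-.15];print("axis",ax,"switch pivot",sw,"end",O+R@[-.076,-.15])
# head by brightness
im=c["image"].astype(int);m=((im.min(2)>95)).astype(np.uint8);r=np.zeros_like(m);cv2.circle(r,(270,180),37,1,-1);m&=r
k=max(cv2.findContours(m,cv2.RETR_EXTERNAL,cv2.CHAIN_APPROX_NONE)[0],key=cv2.contourArea)
e=cv2.minEnclosingCircle(k);print("head circ",e,ray(c,e[0],.177)[:2])
print("headbyeye",ray(c,f(228,300),.177)[:2],"diam",np.linalg.norm(ray(c,f(60,300),.177)-ray(c,f(397,300),.177)))
print("rocker",ray(c,f(596,349),.074)[:2],"side",ray(s,g(446,438),.074)[:2])
p=ray(c,f(162,494),.226)[:2];p2=ray(s,g(75,103),.226)[:2]
print("post",p,p2)
for q in(p,p2):
    d=R.T@(q-ax);print("r",np.linalg.norm(d),"joint",1.047+np.arctan2(-d[1],-d[0]))
for q in[(312,418),(338,400)]:
    d=R.T@(ray(c,f(*q),.177)[:2]-ax);print("line",np.linalg.norm(d),1.047+np.arctan2(-d[1],-d[0]))
E
```

```text
corners [[0.7069, 0.1582], [0.4466, 0.1196], [0.5074, -0.2878], [0.7701, -0.2529]]
sides [0.2631, 0.4119, 0.265, 0.4159]
th [np.float64(0.15033861978947488), np.float64(0.13965595453372207)]
origin [ 0.59788476 -0.06713043]
axis [0.58560313 0.01697761] switch pivot [ 0.56018784 -0.22422576] end [ 0.54435574 -0.2265376 ]
head circ ((269.7699279785156, 179.70858764648438), 33.716941833496094) [0.5861063  0.01868627]
headbyeye [0.58642469 0.01734441] diam 0.2095488058427851
rocker [ 0.56240074 -0.22352687] side [ 0.55679577 -0.2329208 ]
post [0.46410933 0.0578643 ] [0.46450021 0.05355482]
r 0.12818917788450168 joint 0.5773750665895374
r 0.12650616073910984 joint 0.6086807855678034
line 0.08930063862662573 1.5049824965760572
line 0.09166671291557499 1.7208911631798793
```

The geometry agrees with the sizes given: the head measures 209.5 mm across and the post sits at a radius of 128 mm. The lever starts at about 0.59 rad. I'll rise and travel towards the switch with the fingers shut.

```bash
python3 -m jog '[[1,0,0,-50,0,0,0],[1,0,0,-90,0,0,0],[1,-340,-290,-90,0,0,0],[1,-340,-290,-90,0,0,0],[1,-340,-290,-90,0,0,0],[1,-340,-290,-90,0,0,0],[1,-340,-290,-90,0,0,0],[1,-340,-290,-90,0,0,0],[1,-340,-290,-90,0,0,0],[1,-340,-290,-90,0,0,0],[1,-340,-290,-90,0,0,0],[1,-340,-290,-90,0,0,0]]' 20
cat > to.py <<'E'
import sys
from h import *
from scipy.spatial.transform import Rotation as Ro
s=get_state();R=Ro.from_quat(s["tcp_rot"]);m=R.as_matrix()
X=np.array([float(v) for v in sys.argv[1:4]]);yaw=float(sys.argv[4])
D=Ro.from_matrix(np.array([[np.cos(yaw),np.sin(yaw),0],[np.sin(yaw),-np.cos(yaw),0],[0,0,-1]]).T.T)
print("at",s["time"],np.round(s["eef_pos"],4),"yaw",np.arctan2(m[1,0],m[0,0]),"F",np.round(s["contact_force"],2),"open",s["opening"],"q",np.round(s["qpos"],2))
print("shift mm",np.round(m.T@(X-s["eef_pos"])*1e3,1),"turn",np.round((R.inv()*D).as_rotvec(),3))
E
python3 to.py .540 -.227 .15 3.288
```

```text
time: 1.4
eef_pos: [0.4513, 0.2449, 0.3021]
tcp_rot: [0.173, 0.985, -0.001, 0.0]
contact_force: [0.0, 0.2, -0.4]
opening: -0.004
finger_force: 0.0
at 1.4 [0.4513 0.2449 0.3021] yaw 2.793686797865117 F [ 0.02  0.2  -0.43] open -0.003764849958728168 q [ 0.3  -0.13  1.86 -0.    1.42 -0.92]
shift mm [-244.1 -413.2  153. ] turn [-0.002  0.001 -0.494]
```

```bash
python3 -m jog '[[1,-244,-413,0,0,0,-0.49],[1,-244,-413,0,0,0,-0.49],[1,-244,-413,0,0,0,-0.49],[1,-244,-413,0,0,0,-0.49],[1,-244,-413,0,0,0,-0.49],[1,-244,-413,0,0,0,-0.49],[1,-244,-413,0,0,0,-0.49],[1,-244,-413,0,0,0,-0.49],[1,-244,-413,0,0,0,-0.49],[1,-244,-413,0,0,0,-0.49],[1,-244,-413,0,0,0,-0.49],[1,-244,-413,20,0,0,-0.49]]'
python3 to.py .540 -.227 .108 3.288; python3 - <<'E'
from h import *
for n,(y,x) in dict(side=(155,230),top=(120,225)).items():
    c=cam(n);a=c["image"][y:y+140,x:x+170];print(n,proj(c,[.54,-.227,.078]))
    cv2.imwrite(f"pics/{n}1.png",a)
a=np.hstack([cv2.resize(cv2.imread(f"pics/{n}1.png"),None,fx=2.3,fy=2.3) for n in("side","top")]);cv2.imwrite("pics/b1.png",a)
E
```

```text
time: 2.6
eef_pos: [0.5426, -0.223, 0.2849]
tcp_rot: [-0.074, 0.997, -0.001, 0.002]
contact_force: [0.9, -0.6, 0.5]
opening: 0.004
finger_force: 0.0
at 2.6 [ 0.5426 -0.223   0.2849] yaw -2.994335377552317 F [ 0.86 -0.64  0.51] open 0.003662707048722758 q [-0.56  0.04  1.72  0.    1.37 -2.28]
shift mm [  3.9  -3.  176.9] turn [-0.003  0.004  0.001]
side [335.26898142 264.81674378]
top [345.16132857 196.03682349]
```

```bash
python3 -m jog '[[1,4,-3,0,0,0,0],[1,4,-3,40,0,0,0],[1,4,-3,80,0,0,0],[1,4,-3,120,0,0,0],[1,4,-3,150,0,0,0],[1,4,-3,170,0,0,0],[1,4,-3,177,0,0,0],[1,4,-3,177,0,0,0],[1,4,-3,177,0,0,0]]'
python3 to.py .540 -.227 .088 3.288; python3 - <<'E'
from h import *
o=[]
for n,(y,x) in dict(side=(215,290),top=(130,290)).items():
    a=cam(n)["image"][y:y+90,x:x+90];o.append(cv2.resize(a,None,fx=4.4,fy=4.4,interpolation=cv2.INTER_CUBIC))
cv2.imwrite("pics/b2.png",np.hstack(o))
E
```

```text
time: 3.6
eef_pos: [0.5387, -0.2256, 0.1073]
tcp_rot: [-0.075, 0.997, -0.001, 0.001]
contact_force: [0.6, -0.1, 0.1]
opening: -0.001
finger_force: 0.0
at 3.6 [ 0.5387 -0.2256  0.1073] yaw -2.9919472240728364 F [ 0.57 -0.07  0.09] open -0.0014991377388041628 q [-0.57  0.2   1.89 -0.    1.05 -2.29]
shift mm [-1.1 -1.6 19.3] turn [-0.002  0.002  0.003]
```

View pics/b2.png

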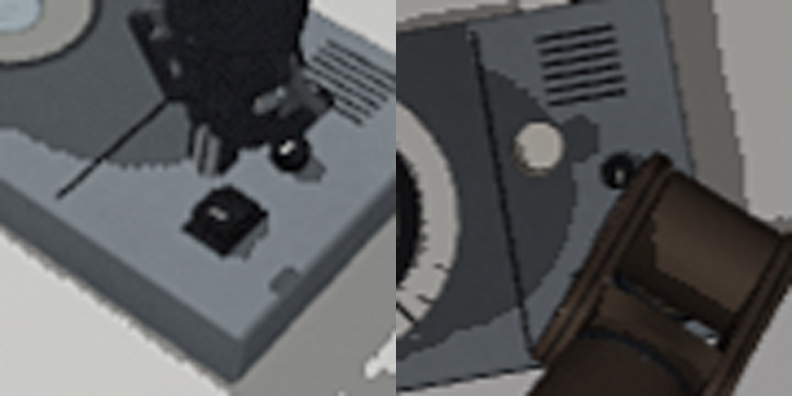

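The side crop shows the fingertips at about px (339,254), somewhat above and beyond the rocker. I'll check that against the projected tip position.

```bash
python3 - <<'E'
from h import *
from plant import ctrl
from scipy.spatial.transform import Rotation as Ro
print("tip_reach",ctrl.tip_reach)
c=cam("side");s=get_state();m=Ro.from_quat(s["tcp_rot"]).as_matrix()
y,x=225,310;k=10
a=cv2.resize(c["image"][y:y+60,x:x+60],None,fx=k,fy=k,interpolation=cv2.INTER_CUBIC)
a=cv2.convertScaleAbs(a,alpha=1.8,beta=15)
def mark(X,col):
    p=proj(c,X);print(np.round(p,1));cv2.circle(a,tuple(int(v) for v in((p-[x,y]+.5)*k)),5,col,-1)
for dx,dy in((11,14),(-11,14),(-11,-14),(11,-14)): mark(s["eef_pos"]+m@np.array([dx/1e3,dy/1e3,ctrl.tip_reach]),(0,0,255))
mark(s["eef_pos"],(0,255,0)); mark([.5443,-.2265,.078],(255,0,0)); mark([.561,-.224,.075],(255,255,0))
cv2.imwrite("pics/b3.png",a)
E
```

```text
tip_reach 0.014
[328.4 260.5]
[333.4 255.9]
[342.  261.4]
[337.1 266.2]
[335.8 257.4]
[336.3 263.9]
[339.9 261.1]
```

View pics/b3.png

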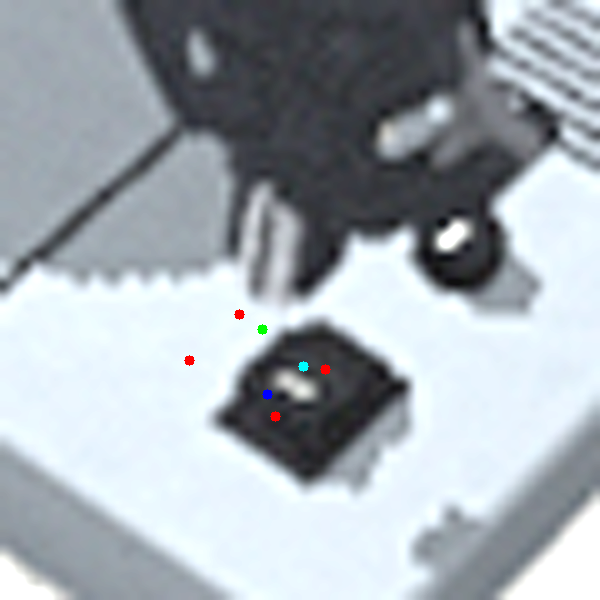

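```bash
python3 - <<'E'
from h import *
c=cam("side");t=cam("top")
for z in(.21,.23,.25): print(z,proj(c,[.2253,.6356,z]),proj(t,[.2253,.6356,z]))
f=lambda u,v:(225+(u+.5)/5-.5,120+(v+.5)/5-.5)
print("box corners in side:")
for p in[(18,145),(80,533),(692,432),(630,42)]:
    X=ray(t,f(*p),.06);print(proj(c,X)) 
print("head",proj(c,[.5856,.017,.177]))
a=cv2.imread("pics/side0.png")[60:160,30:150]
b=c["image"][200:300,280:400]
cv2.imwrite("pics/b4.png",cv2.convertScaleAbs(np.hstack([cv2.resize(i,(400,400*100//120),interpolation=cv2.INTER_CUBIC) for i in(a,b)]),alpha=2,beta=10))
E
```

```text
0.21 [ 87.82299756 127.00231267] [ 65.97623635 301.0519634 ]
0.23 [ 85.94681479 121.62356124] [ 63.23221258 301.8109955 ]
0.25 [ 84.03174182 116.13331709] [ 60.41678105 302.58977991]
box corners in side:
[289.57110145 177.73960292]
[233.19907169 215.02267887]
[342.42065271 289.93994404]
[396.37707667 236.56076267]
head [290.28543545 184.21806082]
```

View pics/b4.png

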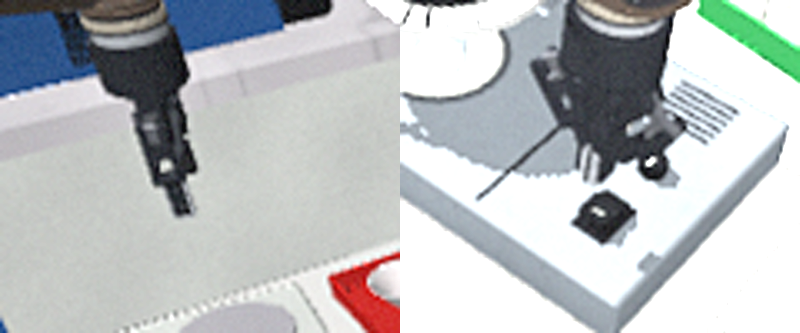

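The images suggest the tips are somewhat higher than the reading says, so I'll come down in small steps and let the contact force settle it.

```bash
python3 -m jog '[[1,0,0,4,0,0,0],[1,0,0,8,0,0,0],[1,0,0,10,0,0,0],[1,0,0,10,0,0,0]]'; python3 -m jog '[[1,0,0,2,0,0,0],[1,0,0,4,0,0,0],[1,0,0,4,0,0,0]]';python3 -m jog '[[1,0,0,1.5,0,0,0],[1,0,0,3,0,0,0],[1,0,0,3,0,0,0]]'
python3 - <<'E'
from h import *
c=cam("side");y,x=225,310;k=8
a=cv2.resize(c["image"][y:y+60,x:x+60],None,fx=k,fy=k,interpolation=cv2.INTER_CUBIC)
cv2.imwrite("pics/b5.png",cv2.convertScaleAbs(a,alpha=2.2,beta=25))
E
```

```text
time: 4.25
eef_pos: [0.537, -0.2249, 0.0945]
tcp_rot: [-0.075, 0.997, 0.0, -0.001]
contact_force: [-0.9, -0.1, 0.2]
opening: -0.001
finger_force: 0.0
time: 4.55
eef_pos: [0.5373, -0.225, 0.0909]
tcp_rot: [-0.075, 0.997, 0.0, -0.0]
contact_force: [-0.6, 0.6, -0.3]
opening: 0.002
finger_force: 0.0
time: 4.85
eef_pos: [0.5374, -0.225, 0.0881]
tcp_rot: [-0.075, 0.997, 0.0, -0.0]
contact_force: [0.1, -0.4, -1.1]
opening: -0.001
finger_force: 0.0
```

View pics/b5.png

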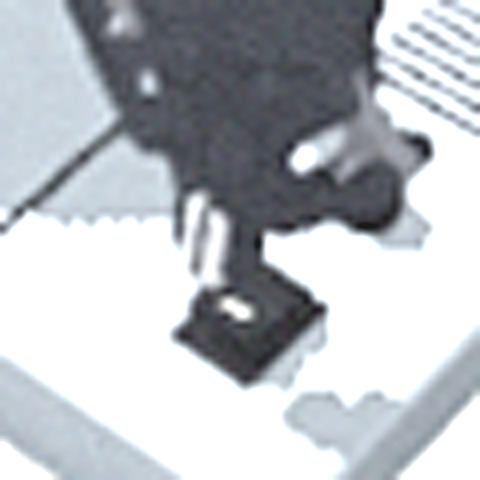

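The view at TCP z = 0.088 shows the finger's lower corners at about px (337.7,261.5) and (342.7,257.7), at the rocker's left (+y) edge. I'll compute what that offset means.

```bash
python3 - <<'E'
from h import *
c=cam("side");t=cam("top");s=get_state();print(s["eef_pos"],s["contact_force"])
g=lambda u,v:(310+(u+.5)/8-.5,225+(v+.5)/8-.5)
for n,p in dict(tipL=(188,262),tipF=(222,292),tipR=(262,262)).items(): print(n,ray(c,g(*p),.074).round(4),ray(c,g(*p),.10).round(4))
print("rocker base corners z=.06/.07")
for p in[(175,335),(248,385),(325,310)]: print(ray(c,g(*p),.06).round(4),ray(c,g(*p),.07).round(4))
print("box corners via side")
q=lambda u,v:(230+(u+.5)/4-.5,155+(v+.5)/4-.5)
for p in[(20,255),(450,545),(665,335)]: print(ray(c,q(*p),.06).round(4))
im=cv2.imread("pics/top0.png").astype(int)[178:202,334:354].max(2);print(np.argwhere(im<45).mean(0)+[178,334],np.argwhere(im<45).min(0)+[178,334],np.argwhere(im<45).max(0)+[178,334])
p=(np.argwhere(im<45).mean(0)+[178,334])[::-1];print("rocker top",ray(t,p,.07))
im=cv2.imread("pics/side0.png").astype(int)[255:275,328:352].max(2);b=np.argwhere(im<45)+[255,328];print(b.mean(0),b.min(0),b.max(0));print("rocker side",ray(c,b.mean(0)[::-1],.068))
E
```

```text
[ 0.53753697 -0.22515277  0.08833834] [ 0.18048136  0.14089653 -0.62414573]
tipL [ 0.5569 -0.2024  0.074 ] [ 0.5385 -0.2169  0.1   ]
tipF [ 0.5564 -0.219   0.074 ] [ 0.5381 -0.233   0.1   ]
tipR [ 0.5767 -0.218   0.074 ] [ 0.5577 -0.2321  0.1   ]
rocker base corners z=.06/.07
[ 0.5402 -0.215   0.06  ] [ 0.5335 -0.2204  0.07  ]
[ 0.5441 -0.2455  0.06  ] [ 0.5373 -0.2504  0.07  ]
[ 0.5882 -0.239   0.06  ] [ 0.5809 -0.244   0.07  ]
box corners via side
[0.4416 0.1043 0.06  ]
[ 0.5047 -0.2893  0.06  ]
[ 0.763  -0.2566  0.06  ]
[189.14189189 343.76351351] [182 338] [197 350]
rocker top [ 0.56365482 -0.22392427  0.07      ]
[264.49068323 340.62111801] [258 332] [272 350]
rocker side [ 0.55904552 -0.22984508  0.068     ]
```

The tip's footprint matches x/y if its height is about 0.10, so contact should come lower than the readout suggests. I'll keep going down under force watch.

```bash
python3 -m jog '[[1,0,0,2,0,0,0],[1,0,0,4,0,0,0],[1,0,0,4,0,0,0]]';python3 -m jog '[[1,0,0,2,0,0,0],[1,0,0,4,0,0,0],[1,0,0,4,0,0,0]]'
python3 - <<'E'
from h import *
c=cam("side");y,x=225,310;k=8
a=cv2.resize(c["image"][y:y+60,x:x+60],None,fx=k,fy=k,interpolation=cv2.INTER_CUBIC)
cv2.imwrite("pics/b6.png",cv2.convertScaleAbs(a,alpha=2.2,beta=25))
a=cv2.imread("pics/side0.png").astype(int)[y:y+60,x:x+60]
n=c["image"].astype(int)[y:y+60,x:x+60]
print("dark bbox lower half",(np.argwhere(n[36:,:].max(2)<45)+[y+36,x]).min(0))
E
```

```text
time: 5.3
eef_pos: [0.5372, -0.225, 0.0838]
tcp_rot: [-0.075, 0.997, 0.0, -0.0]
contact_force: [0.0, 0.9, -0.2]
opening: -0.003
finger_force: 0.0
time: 5.6
eef_pos: [0.5372, -0.225, 0.0798]
tcp_rot: [-0.075, 0.997, 0.0, -0.0]
contact_force: [-0.2, 0.7, -0.7]
opening: 0.002
finger_force: 0.0
dark bbox lower half [261 332]
```

```bash
for i in 1 2 3; do python3 -m jog '[[1,0,0,1,0,0,0],[1,0,0,2,0,0,0],[1,0,0,2,0,0,0]]' | grep -E "eef|contact|time"; done
```

```text
time: 5.95
eef_pos: [0.5374, -0.2251, 0.0782]
contact_force: [0.2, 0.4, -0.5]
time: 6.25
eef_pos: [0.5374, -0.2251, 0.0761]
contact_force: [0.2, -0.6, -1.0]
time: 6.55
eef_pos: [0.5374, -0.2251, 0.0741]
contact_force: [-0.7, 0.6, -0.2]
```

```bash
python3 - <<'E'
from h import *
c=cam("side");y,x=225,310;k=8
a=cv2.resize(c["image"][y:y+60,x:x+60],None,fx=k,fy=k,interpolation=cv2.INTER_CUBIC)
cv2.imwrite("pics/b7.png",cv2.convertScaleAbs(a,alpha=2.2,beta=25))
E
```

```text
(no output)
```

View pics/b7.png

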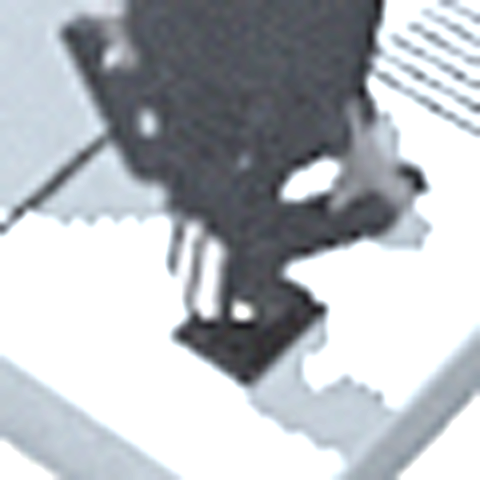

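The tip's corner is now at px (337.7,265), still above the rocker, with no contact force. The tips are therefore really 25–40 mm higher than the readout implies. I'll continue by feel.

```bash
for i in 1; do python3 -m jog '[[1,0,0,1,0,0,0],[1,0,0,2,0,0,0],[1,0,0,3,0,0,0]]' | grep -E "eef|contact|time"; done;  python3 -m jog '[[1,0,0,1,0,0,0],[1,0,0,2,0,0,0],[1,0,0,3,0,0,0]]' | grep -E "eef|contact|time"
```

```text
time: 6.9
eef_pos: [0.5375, -0.2252, 0.0712]
contact_force: [-0.9, 0.0, 0.0]
time: 7.2
eef_pos: [0.5375, -0.2251, 0.0682]
contact_force: [-0.2, -0.9, -1.2]
```

```bash
python3 -m jog '[[1,0,0,1,0,0,0],[1,0,0,2,0,0,0],[1,0,0,3,0,0,0]]' | grep -E "eef|contact|time"
```

```text
time: 7.5
eef_pos: [0.5375, -0.2252, 0.0652]
contact_force: [-0.6, -0.3, -0.9]
```

```bash
python3 -m jog '[[1,0,0,1,0,0,0],[1,0,0,2,0,0,0],[1,0,0,3,0,0,0]]' | grep -E "eef|contact|time"
```

```text
time: 7.8
eef_pos: [0.5375, -0.2252, 0.0623]
contact_force: [-0.1, 0.7, -0.4]
```

```bash
python3 - <<'E'
from plant import get_state
import numpy as np
print(np.mean([get_state()["contact_force"] for _ in range(20)],0),get_state()["joint_efforts"])
E
```

```text
[-0.14158633  0.7314661  -0.35032874] [ 4.74689080e-05 -3.51180053e+01 -2.49745971e+01 -2.28120712e-04
  9.73315677e-03 -1.00525250e-05]
```

```bash
python3 -m jog '[[1,0,0,1,0,0,0],[1,0,0,2,0,0,0],[1,0,0,3,0,0,0]]' | grep -E "eef|contact|time"
```

```text
time: 8.1
eef_pos: [0.5375, -0.2252, 0.0594]
contact_force: [-1.2, 0.4, 1.9]
```

```bash
python3 -m jog '[[1,0,0,1,0,0,0],[1,0,0,2,0,0,0],[1,0,0,3,0,0,0]]' | grep -E "eef|contact|time"
```

```text
time: 8.4
eef_pos: [0.5374, -0.2253, 0.0565]
contact_force: [-1.4, 0.5, 2.7]
```

```bash
python3 - <<'E'
from h import *
c=cam("side");y,x=225,310;k=8
a=cv2.resize(c["image"][y:y+60,x:x+60],None,fx=k,fy=k,interpolation=cv2.INTER_CUBIC)
cv2.imwrite("pics/b8.png",cv2.convertScaleAbs(a,alpha=2.2,beta=25))
n=c["image"].astype(int)[252:278,322:356].max(2)
for r,row in zip(range(252,278),n): print(r,"".join("#" if v<40 else "+" if v<70 else "." if v<110 else " " for v in row))
n=cv2.imread("pics/side0.png").astype(int)[252:278,322:356].max(2)
for r,row in zip(range(252,278),n): print(r,"".join("#" if v<40 else "+" if v<70 else "." if v<110 else " " for v in row))
E
```

```text
252 . .. +..###############.    .+++++
253         +#############+    .++++++
254         .##############  .##++++##
255         .###################++####
256          +########################
257          +#.+#####################
258          +. .#####################
259         .#..+.+#################+.
260         .+..+..#############++..  
261         .+.++..+###########.      
262         .+ +. .+###########.      
263         .. +. .+#############     
264          ..+. .#############+     
265           .+. +############+..    
266          ..+. +###########+...    
267          .++  +##########+...     
268            ...+#########+....     
269             .+#########+....      
270               +#######+......     
271               .+#####+........    
272              ....+##+..........   
273                ...++............  
274                 ................  
275                   ................
276                    ...............
277                       ............
252 .........                    .+###
253   .  .                        .+##
254     
[... 195 characters left out ...]
          .+#######+.         
260              .###########+.       
261             .##############.      
262            .+###.+#########+.     
263            .###+...+#########.    
264            +#####..+########+     
265          ..################++     
266          .################+.+.    
267         ..###############+..+.    
268           .+############+..+.     
269            ..##########+....      
270              .+#######+..+.       
271               ..#####+..+.        
272                 .+##++.++         
273                  .+......         
274                   .    .          
275                                   
276                                   
277 ..
```

Contact came at TCP z ≈ 0.059, where the rocker's end is at 0.078. That puts the real tip about 32 mm higher than nominal. Next I'll find where the tip sits on the rocker, using the known contact height.

```bash
python3 - <<'E'
from h import *
c=cam("side");t=cam("top")
k=8
for nm,p in dict(F=(337.3,268.3),L=(333,266)).items(): print(nm,ray(c,p,.0755).round(4))
# rocker near edge corners in side0, base z~.062
print("rocker L,B corners",ray(c,(331,266.5),.064).round(4),ray(c,(341,272.5),.064).round(4),"R",ray(c,(351,264),.066).round(4))
im=t["image"];cv2.imwrite("pics/t8.png",cv2.convertScaleAbs(cv2.resize(im[130:230,290:400],None,fx=6,fy=6,interpolation=cv2.INTER_CUBIC),alpha=2.2,beta=25))
E
```

```text
F [ 0.5374 -0.2375  0.0755]
L [ 0.5341 -0.2248  0.0755]
rocker L,B corners [ 0.5364 -0.2166  0.064 ] [ 0.5428 -0.2477  0.064 ] R [ 0.5838 -0.2451  0.066 ]
```

The tip covers from s ≈ 1 to 22 mm off the pivot, so I'll shift it 10 mm towards the robot before pressing.

```bash
python3 -m jog '[[1,0,0,-5,0,0,0],[1,5,0,-6,0,0,0],[1,10,0,-6,0,0,0],[1,10,0,-3,0,0,0],[1,10,0,0,0,0,0],[1,10,0,0,0,0,0]]' | grep -E "eef|contact|time"
```

```text
time: 9.15
eef_pos: [0.5271, -0.2263, 0.0555]
contact_force: [0.5, 0.1, 0.4]
```

```bash
python3 -m jog '[[1,0,0,1,0,0,0],[1,0,0,2,0,0,0],[1,0,0,2,0,0,0]]' | grep -E "eef|contact|time"
```

```text
time: 9.45
eef_pos: [0.5276, -0.2266, 0.0541]
contact_force: [0.3, -0.2, 0.7]
```

```bash
python3 -m jog '[[1,0,0,1,0,0,0],[1,0,0,2,0,0,0],[1,0,0,2,0,0,0]]' | grep -E "eef|contact|time"
```

```text
time: 9.75
eef_pos: [0.5275, -0.2265, 0.0521]
contact_force: [0.2, -0.4, 0.0]
```

```bash
cat > asc.py <<'E'
from h import *
c=cam("side");n=c["image"].astype(int)[250:278,320:356].max(2)
for r,row in zip(range(250,278),n): print(r,"".join("#" if v<40 else "+" if v<70 else "." if v<110 else " " for v in row))
E
python3 asc.py; python3 - <<'E'
from h import *
c=cam("side");k=8;y,x=225,310
a=cv2.resize(c["image"][y:y+60,x:x+60],None,fx=10,fy=10,interpolation=cv2.INTER_CUBIC)
cv2.imwrite("pics/b9.png",cv2.convertScaleAbs(a,alpha=2.2,beta=25))
E
```

```text
250 .+############################+++###
251 .+############################++.+##
252 ..+###########################+++++#
253   .######################++..++++.+#
254    .###################+.    +++++.+
255     ...###############+     .+++++++
256        .+#############+    .++++++++
257         +###############..##++++++++
258         +##################+.+#####+
259         .###################+#######
260         .++++######################+
261         .+..+#####################+.
262         .+ .++##################++. 
263         +..+..+################.    
264         +..+. .###############+     
265        .+..+..+##############+...   
266         ...+..+#############+...    
267           ++..+############+...     
268           +. .+###########+....     
269           +...+##########+...       
270           ....+++#######+...        
271              ....+#####+....        
272             .......+##+.....        
273             ........++.......       
274             .................       
275              .................      
276 .              ...............  ....
277 ..              ....................
```

```bash
python3 -m jog '[[1,0,0,1,0,0,0],[1,0,0,2,0,0,0],[1,0,0,2,0,0,0]]' | grep -E "eef|contact|time"
```

```text
time: 10.15
eef_pos: [0.5275, -0.2266, 0.0501]
contact_force: [0.6, 0.7, 1.2]
```

```bash
python3 -m jog '[[1,0,0,1,0,0,0],[1,0,0,2,0,0,0],[1,0,0,2,0,0,0]]' | grep -E "eef|contact|time"
```

```text
time: 10.45
eef_pos: [0.5275, -0.2266, 0.0482]
contact_force: [0.7, 0.4, 0.7]
```

```bash
python3 -m jog '[[1,0,0,1,0,0,0],[1,0,0,2,0,0,0],[1,0,0,2,0,0,0]]' | grep -E "eef|contact|time"
```

```text
time: 10.75
eef_pos: [0.5275, -0.2266, 0.0461]
contact_force: [0.3, -0.2, 0.1]
```

No resistance, so either the rocker is already over or the tip is beyond its end. I'll rise and compare the rocker's picture with the first one.

```bash
python3 -m jog '[[1,0,0,-20,0,0,0],[1,0,0,-50,0,0,0],[1,0,0,-80,0,0,0],[1,0,0,-90,0,0,0],[1,0,0,-90,0,0,0]]' | grep -E "eef|contact|time"; python3 - <<'E'
from h import *
c=cam("side");b=c["image"];a=cv2.imread("pics/side0.png")
def show(im):
    n=im[255:276,328:354].astype(int).max(2)
    return ["".join("#" if v<25 else "+" if v<40 else "-" if v<70 else "." if v<110 else " " for v in r) for r in n]
for i,(p,q) in enumerate(zip(show(a),show(b))): print(255+i,p,"|",q)
E
```

```text
time: 11.25
eef_pos: [0.5287, -0.2273, 0.1383]
contact_force: [-0.2, -0.2, -0.1]
255                            |                           
256             ...            |              ..           
257           ...--..          |             .+#+.         
258          .+#####-.         |          .-++#+##-        
259         .-#######-.        |         .-##+++++#+.      
260        .+#########+-.      |        .-#+++++++++#-     
261       .+######+#####+.     |       .+##+++++++++##     
262      .-##+.-+########-.    |       -##.-#++-++++##.    
263      .###-...-#++#####+.   |      .+##  .+++--+####+   
264      -#####..-#++#####-    |      .###-  .-++++###+-   
265    ..+###############--    |     .+#####..-++#++#+-... 
266    .########+#######-.-.   |    .+######++++####+-...  
267   ..+##############-..-.   |    .-#++####++####+-...   
268     .-############-..-.    |      .+##########+-....   
269      ..+#########-....     |       .-#++#####+-...     
270        .-+######-..-.      |         .+++###+-...      
271         ..+####-..-.       |          .-++#+-....      
272           .-##--.--        |            -#+- ...       
273            .-......        |             ..            
274             .    .         |                           
275                            |
```

The rocker has moved: its far end is now up, though maybe not fully. The lack of contact at x = 0.5275 means the tip was past its end, so I'll go back to x ≈ 0.538 and press until a firm stop.

```bash
python3 -m jog '[[1,-10,0,0,0,0,0],[1,-10,0,40,0,0,0],[1,-10,0,70,0,0,0],[1,-10,0,78,0,0,0],[1,-10,0,80,0,0,0],[1,-10,0,80,0,0,0]]' | grep -E "eef|contact|time"
```

```text
time: 11.9
eef_pos: [0.538, -0.2253, 0.0565]
contact_force: [0.0, 0.1, 0.6]
```

```bash
python3 -m jog '[[1,0,0,1,0,0,0],[1,0,0,2,0,0,0],[1,0,0,2,0,0,0]]' | grep -E "eef|contact|time"
```

```text
time: 12.2
eef_pos: [0.538, -0.2255, 0.0552]
contact_force: [-0.2, -0.7, 0.2]
```

```bash
python3 -m jog '[[1,0,0,1,0,0,0],[1,0,0,2,0,0,0],[1,0,0,2,0,0,0]]' | grep -E "eef|contact|time"
```

```text
time: 12.5
eef_pos: [0.5378, -0.2253, 0.0528]
contact_force: [-0.2, 0.5, 1.5]
```

```bash
python3 -m jog '[[1,0,0,1,0,0,0],[1,0,0,2,0,0,0],[1,0,0,2,0,0,0]]' | grep -E "eef|contact|time"
```

```text
time: 12.8
eef_pos: [0.5378, -0.2254, 0.0524]
contact_force: [-3.9, 2.8, 10.0]
```

```bash
python3 -m jog '[[1,0,0,1,0,0,0],[1,0,0,2,0,0,0],[1,0,0,2,0,0,0]]' | grep -E "eef|contact|time"
```

```text
time: 13.1
eef_pos: [0.5379, -0.2254, 0.0522]
contact_force: [-8.0, 3.7, 18.9]
```

That is a firm stop at 19 N, so the rocker is fully on, and the measured offset is tip z = readout + 0.0185. I'll lift off and work out the move to a point left of the lever post.

```bash
python3 -m jog '[[1,0,0,-30,0,0,0],[1,0,0,-80,0,0,0],[1,0,0,-130,0,0,0],[1,0,0,-180,0,0,0],[1,0,0,-230,0,0,0],[1,0,0,-250,0,0,0],[1,0,0,-250,0,0,0]]' | grep -E "eef|contact|time"; python3 to.py .475 .090 .30 2.83; python3 - <<'E'
from h import *
c=cam("side");b=c["image"];cv2.imwrite("pics/side_sw.png",b)
cv2.imwrite("pics/top_sw.png",cam("top")["image"])
n=b[255:276,328:354].astype(int).max(2)
for r in n: print("".join("#" if v<25 else "+" if v<40 else "-" if v<70 else "." if v<110 else " " for v in r))
E
```

```text
time: 13.8
eef_pos: [0.5392, -0.2262, 0.3036]
contact_force: [0.8, 0.3, 0.6]
at 13.8 [ 0.5392 -0.2262  0.3036] yaw -2.992273875324812 F [0.79 0.35 0.6 ] open -0.0014088404909206524 q [-0.57  0.03  1.7   0.    1.4  -2.29]
shift mm [ 16.4 322.2   1.5] turn [-0.004  0.008  0.461]
              .           
            .-#..         
           .-++#+.        
         .-#+++++#-.      
        .-++++++++#+-     
       .-+++++++++++#     
      .+#+++-++++++##     
     .-#+++#+-+++++#+..   
     .#++ .+#+-+-+####+   
     .++#   -++++#####-.  
    .+#++-  .-++####+-... 
   .+######..-++###+-.... 
   .+######+++####+-..... 
    ..+#####+####+-....   
      .-+########-....    
        .+#####+-...      
         .-###+-....      
           -#+-.. .       
            .. .
```

The far end rose about another pixel, roughly 2 in all, which agrees with fully on. Now to the lever.

```bash
python3 -m jog '[[1,16,322,0,0,0,0.46],[1,16,322,0,0,0,0.46],[1,16,322,0,0,0,0.46],[1,16,322,0,0,0,0.46],[1,16,322,0,0,0,0.46],[1,16,322,0,0,0,0.46],[1,16,322,0,0,0,0.46],[1,16,322,0,0,0,0.46],[1,16,322,0,0,0,0.46],[1,16,322,0,0,0,0.46]]' | grep -E "eef|contact|time"; python3 to.py .475 .090 .20 2.83
```

```text
time: 14.9
eef_pos: [0.4736, 0.0899, 0.2968]
contact_force: [-0.2, -0.6, -0.2]
at 14.9 [0.4736 0.0899 0.2968] yaw 2.829654342619446 F [-0.2  -0.61 -0.25] open -0.00042837553144809196 q [-0.02 -0.21  1.93 -0.    1.42 -1.28]
shift mm [-1.5  0.6 96.8] turn [-0.001 -0.002 -0.   ]
```

```bash
python3 -m jog '[[1,-1,1,40,0,0,0],[1,-1,1,75,0,0,0],[1,-1,1,95,0,0,0],[1,-1,1,108,0,0,0],[1,-1,1,114,0,0,0],[1,-1,1,114,0,0,0]]' | grep -E "eef|contact|time"; python3 - <<'E'
from h import *
c=cam("side");y,x=150,225
a=c["image"][y:y+60,x:x+80];cv2.imwrite("pics/s_l.png",cv2.convertScaleAbs(cv2.resize(a,None,fx=10,fy=10,interpolation=cv2.INTER_CUBIC),alpha=1.8,beta=20))
print("post",proj(c,[.4643,.056,.226]),"tip",[proj(c,[.4745,.09,z]).round(1) for z in(.17,.2)])
E
```

```text
time: 15.5
eef_pos: [0.4752, 0.0909, 0.184]
contact_force: [0.0, 0.1, 0.1]
post [247.7933793  179.97234225] tip [array([244.6, 188.4]), array([244.1, 180.2])]
```

View pics/s_l.png

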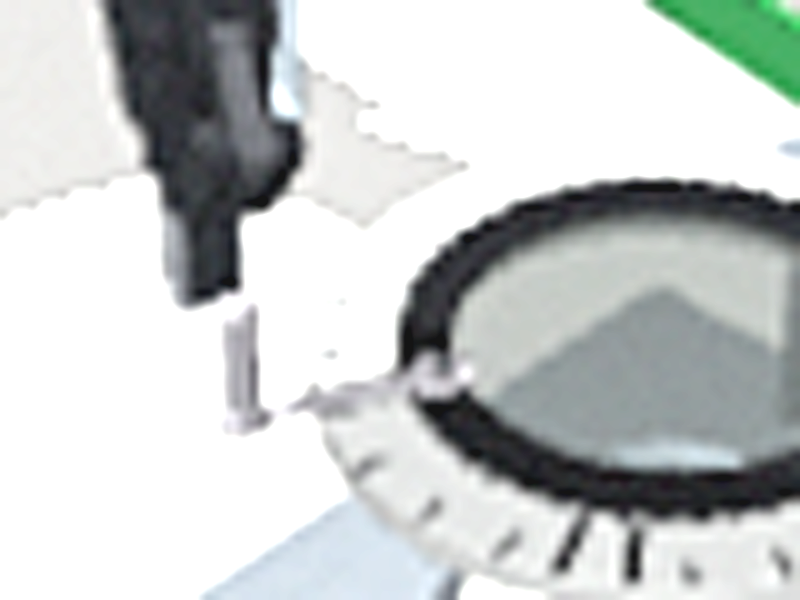

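The tip is at about px (245,179.5), which means z ≈ 0.20, beside the post top at (248.5,179.5). That confirms the offset. Now I'll work out the arc.

```bash
cat > arc.py <<'E'
import sys
from h import *
from scipy.spatial.transform import Rotation as Ro
s=get_state();m=Ro.from_quat(s["tcp_rot"]).as_matrix();y0=np.arctan2(m[1,0],m[0,0])
C=np.array([.586,.0175]);w=float(sys.argv[1])/1e3
for a in map(float,sys.argv[2:]):
    p=np.pi+a-1.047+.147;er=np.array([np.cos(p),np.sin(p)]);et=np.array([-er[1],er[0]])
    X=np.r_[C+.128*er-w*et,s["eef_pos"][2]]
    print(a,np.round(m.T@(X-s["eef_pos"])*1e3,0),round(-((p-y0+np.pi)%(2*np.pi)-np.pi),2))
E
python3 arc.py 20 .5 .6 .7 .8 .9 1.0 1.1 1.2 1.3 1.4 1.5 1.54
```

```text
0.5 [-2. -5.  0.] 0.09
0.6 [  1. -18.  -0.] -0.01
0.7 [  2. -31.  -0.] -0.11
0.8 [  2. -44.  -0.] -0.21
0.9 [  0. -56.  -0.] -0.31
1.0 [ -2. -69.  -0.] -0.41
1.1 [ -6. -81.  -0.] -0.51
1.2 [-11. -93.  -0.] -0.61
1.3 [ -18. -105.   -0.] -0.71
1.4 [ -25. -115.   -0.] -0.81
1.5 [ -33. -125.    0.] -0.91
1.54 [ -37. -129.    0.] -0.95
```

```bash
python3 -m jog '[[1,0,-8,0,0,0,0],[1,1,-18,0,0,0,0],[1,1,-24,0,0,0,-0.06],[1,2,-31,0,0,0,-0.11],[1,2,-37,0,0,0,-0.16],[1,2,-44,0,0,0,-0.21],[1,2,-44,0,0,0,-0.21]]' | grep -E "eef|contact|time"; python3 arc.py 20 .8 .9 1.0 1.1 1.2 1.3 1.4 1.5
```

```text
time: 16.25
eef_pos: [0.4598, 0.0492, 0.1852]
contact_force: [-0.1, -0.1, 0.5]
0.8 [-1.  1.  0.] -0.0
0.9 [  1. -12.   0.] -0.1
1.0 [  1. -25.   0.] -0.2
1.1 [ -1. -38.   0.] -0.3
1.2 [ -3. -50.   0.] -0.4
1.3 [ -7. -63.   0.] -0.5
1.4 [-12. -75.   0.] -0.6
1.5 [-18. -86.   0.] -0.7
```

```bash
python3 -m jog '[[1,0,-6,0,0,0,-0.05],[1,1,-12,0,0,0,-0.1],[1,1,-18,0,0,0,-0.15],[1,1,-25,0,0,0,-0.2],[1,0,-31,0,0,0,-0.25],[1,-1,-38,0,0,0,-0.3],[1,-2,-44,0,0,0,-0.35],[1,-3,-50,0,0,0,-0.4],[1,-5,-56,0,0,0,-0.45],[1,-7,-63,0,0,0,-0.5],[1,-9,-69,0,0,0,-0.55],[1,-9,-69,0,0,0,-0.55]]' | grep -E "eef|contact|time"; python3 arc.py 20 1.35 1.4 1.45 1.5 1.55
python3 - <<'E'
from h import *
c=cam("side");cv2.imwrite("pics/side_m.png",c["image"]);t=cam("top");cv2.imwrite("pics/top_m.png",t["image"])
n=c["image"][175:225,232:302].astype(int).max(2)
for i,r in enumerate(n): print(175+i,"".join("#" if v<40 else "+" if v<70 else "-" if v<100 else "." if v<130 else " " for v in r))
E
```

```text
time: 17.45
eef_pos: [0.4619, -0.0199, 0.1847]
contact_force: [0.6, -0.8, -0.1]
1.35 [-0. -0.  0.] -0.0
1.4 [ 1. -7.  0.] -0.05
1.45 [  1. -13.   0.] -0.1
1.5 [  1. -20.   0.] -0.15
1.55 [  1. -26.   0.] -0.2
175             .+#################################++++-..-...............
176              .#################################+++++-+++-.............
177               -##############################-++++++++###.............
178                #####--+####################+-.-++++++++##-.-..........
179                .+###- .###################+-..++++++++++#+----........
180                 .####  +#################+-..-++++###++++------.......
181                  +###-.+#################-...-+++#####++---------.....
182                  .####+#################+....-++######+------------...
183                   .+####################-...+#+#######+--------------.
184                    .####################-..+#########+----------------
185                     ####################+--#########+-----------------
186                     .#############################++----------
[... 2139 characters left out ...]
... .....-+.                             .. 
216    .................... .......... .+.                             .. 
217   ........................ ....... .--                             .. 
218   .-.............................. .-+             .               .. 
219    +-............................. .--.            ..             ..  
220    +---....................  ...... .-+            ...           ..   
221    -----.................... ........--+           . ...        ...   
222    -------.......................... ..--         ..   ..........     
223    --------.........................  .-+-        .       ...         
224    ---------.........................  .---       .
```

The finger has pushed the post to about px (274,202), with the bold lines at about (284,204) and (291,205). I'll estimate the angle from these.

```bash
cat > ang.py <<'E'
from h import *
C=np.array([.586,.0175])
def a_of(X):
    d=X[:2]-C; return np.linalg.norm(d).round(4),round(float((np.arctan2(d[1],d[0])-np.pi-.147+1.047+np.pi)%(2*np.pi)-np.pi),3)
def pa(X,z):  # side->prediction
    return
E
python3 - <<'E'
from ang import *
c=cam("side");
for p,z in(((274.3,197.3),.226),((274.5,203),.208)): print(a_of(ray(c,p,z)))
for p in((284.5,204),(291.5,204.5)): print("line",a_of(ray(c,p,.177)))
# expected px for mid mark & post at given a
for a in(1.35,1.4,1.45,1.5,1.571):
    q=np.pi+a-1.047+.147;e=np.array([np.cos(q),np.sin(q)]);print(a,proj(c,np.r_[C+.128*e,.208]).round(1),proj(c,np.r_[C+.0925*e,.177]).round(1))
E
```

```text
(np.float64(0.1276), 1.424)
(np.float64(0.1291), 1.434)
line (np.float64(0.0905), 1.593)
line (np.float64(0.0905), 1.805)
1.35 [270.9 201.7] [276.6 202.7]
1.4 [273.1 202.3] [278.1 203.2]
1.45 [275.4 202.9] [279.7 203.6]
1.5 [277.7 203.5] [281.3 203.9]
1.571 [281.1 204.1] [283.6 204.4]
```

```bash
python3 - <<'E'
from ang import *
t=cam("top");s=cam("side")
from scipy.signal import find_peaks
for nm,c,f in(("top",t,"pics/top0.png"),("side",s,"pics/side_sw.png")):
    im=cv2.imread(f).max(2).astype(np.float32)
    def samp(C,r,th,z=.177):
        P=np.array([proj(c,[C[0]+r*np.cos(q),C[1]+r*np.sin(q),z]) for q in th],np.float32)
        return cv2.remap(im,P[None,:,0],P[None,:,1],cv2.INTER_LINEAR)[0]
    # refine centre: black ring/pale ring boundary (r=78, z .184) edges along rays
    Cn=C.copy()
    for it in range(3):
        pts=[]
        for q in np.linspace(0,2*np.pi,120,endpoint=False):
            rr=np.linspace(.066,.092,60)
            v=np.array([samp(Cn,r,[q],.184)[0] for r in rr]);g=np.gradient(cv2.GaussianBlur(v[:,None],(1,7),2)[:,0])
            if g.max()>2: pts.append(Cn+rr[g.argmax()]*np.array([np.cos(q),np.sin(q)]))
        pts=np.array(pts);r0=np.linalg.norm(pts-Cn,axis=1);pts=pts[abs(r0-np.median(r0))<.004]
        A=np.c_[2*pts,np.ones(len(pts))];x=np.linalg.lstsq(A,(pts**2).sum(1),rcond=None)[0];Cn=x[:2];R=np.sqrt(x[2]+Cn@Cn)
    print(nm,"centre",Cn.round(4),"R",R.round(4),len(pts))
    th=np.linspace(np.pi-1.2,np.pi+1.6,700)
    for rr in((.097,.103),(.083,.092)):
        d=-np.mean([samp(Cn,r,th) for r in np.linspace(*rr,5)],0)
        pk,pr=find_peaks(d,prominence=12);print(rr,[(round(float(th[i]-np.pi-.147+1.047),3),int(p)) for i,p in zip(pk,pr["prominences"])])
E
```

```text
top centre [0.5868 0.0167] R 0.0785 117
(0.097, 0.103) [(-0.008, 52), (0.257, 54), (0.525, 66), (0.629, 20), (0.778, 58), (1.03, 43), (1.306, 50), (1.475, 77), (1.671, 81), (1.839, 57), (2.099, 37)]
(0.083, 0.092) [(0.633, 50), (1.475, 93), (1.667, 90)]
side centre [0.5838 0.0108] R 0.0791 117
(0.097, 0.103) [(-0.032, 43), (0.213, 50), (0.453, 64), (0.593, 49), (0.762, 56), (1.03, 38), (1.286, 42), (1.463, 64), (1.679, 58), (1.843, 32), (2.099, 45)]
(0.083, 0.092) [(0.429, 53), (0.605, 46), (0.994, 14), (1.282, 26), (1.459, 125), (1.667, 163), (1.823, 22), (2.111, 28)]
```

The polar profile puts the scale's bold lines at 1.475 and 1.669, midway 1.572, so the frame and yaw are right. I'll push to just short of the mark, then back off to measure.

```bash
python3 -m jog '[[1,1,-7,0,0,0,-0.05],[1,1,-13,0,0,0,-0.1],[1,1,-16,0,0,0,-0.12],[1,1,-16,0,0,0,-0.12],[1,0,0,0,0,0,-0.12],[1,0,5,-30,0,0,-0.12],[1,0,5,-70,0,0,-0.12],[1,0,100,-80,0,0,0],[1,0,150,-80,0,0,0],[1,0,150,-80,0,0,0],[1,0,150,-80,0,0,0]]' | grep -E "eef|contact|time"
cat > lev.py <<'E'
from ang import *
from scipy.signal import find_peaks
for nm,Cn in(("top",np.array([.5868,.0167])),("side",np.array([.5838,.0108]))):
    c=cam(nm);cv2.imwrite(f"pics/{nm}_l.png",c["image"]);G=c["image"].astype(np.float32)
    th=np.linspace(np.pi+.0,np.pi+1.25,500);a=th-np.pi-.147+1.047
    def prof(rs,z,lo):
        o=[]
        for r in rs:
            P=np.array([proj(c,[Cn[0]+r*np.cos(q),Cn[1]+r*np.sin(q),z]) for q in th],np.float32)
            o.append(cv2.remap(G.max(2),P[None,:,0],P[None,:,1],cv2.INTER_LINEAR)[0])
        return lo*np.mean(o,0)
    for lab,rs,z,sg in(("lines .083-.092",np.linspace(.083,.092,5),.177,-1),("bar dark",np.linspace(.081,.103,8),.188,-1),("bar on black ring, bright",np.linspace(.066,.075,5),.188,1),("bar outside rim bright",np.linspace(.108,.121,5),.188,1),("post top bright",np.linspace(.124,.132,5),.226,1)):
        d=prof(rs,z,sg);pk,pr=find_peaks(d,prominence=10,width=3)
        print(nm,lab,[(round(float(a[i]),3),int(p),round(float(a[int(l)]+a[int(q)])/2,3)) for i,p,l,q in zip(pk,pr["prominences"],pr["left_ips"],pr["right_ips"])])
E
python3 lev.py
```

```text
time: 18.8
eef_pos: [0.3939, 0.1204, 0.2649]
contact_force: [0.2, -0.2, -0.7]
top lines .083-.092 [(1.519, 42, 1.526), (1.669, 93, 1.668)]
top bar dark [(1.035, 19, 1.044), (1.303, 20, 1.305), (1.511, 44, 1.514), (1.659, 90, 1.659), (1.827, 26, 1.826), (2.087, 19, 2.09)]
top bar on black ring, bright [(1.401, 94, 1.449)]
top bar outside rim bright [(1.461, 18, 1.459)]
top post top bright [(1.351, 15, 1.308), (1.674, 30, 1.611)]
side lines .083-.092 [(0.995, 14, 0.996), (1.296, 47, 1.31), (1.466, 122, 1.471), (1.667, 149, 1.663), (1.824, 21, 1.834), (2.112, 19, 2.114)]
side bar dark [(1.098, 14, 1.097), (1.368, 64, 1.356), (1.506, 67, 1.514), (1.674, 93, 1.672), (2.075, 19, 2.071)]
side bar on black ring, bright [(1.424, 134, 1.446)]
side bar outside rim bright [(1.163, 18, 1.172), (1.634, 47, 1.595), (1.734, 33, 1.753), (1.897, 23, 1.941)]
side post top bright [(1.045, 13, 1.067), (1.266, 38, 1.199), (1.559, 69, 1.555), (1.789, 19, 1.787), (1.852, 17, 1.856), (2.0, 12, 1.998)]
```

The lever now stands at about 1.45 (target 1.571), consistent with w ≈ 18 mm. I'll tighten the measurement with a centroid and compute the next push.

```bash
cat > cen.py <<'E'
from ang import *
for nm,Cn in(("top",np.array([.5868,.0167])),("side",np.array([.5838,.0108]))):
    G=cam(nm);im=G["image"].max(2).astype(np.float32);th=np.linspace(np.pi+.1,np.pi+1.1,400);a=th-np.pi+.9
    o=[]
    for r in np.linspace(.066,.076,6):
        P=np.array([proj(G,[Cn[0]+r*np.cos(q),Cn[1]+r*np.sin(q),.188]) for q in th],np.float32)
        d=cv2.remap(im,P[None,:,0],P[None,:,1],cv2.INTER_LINEAR)[0];b=np.median(d);i=d.argmax()
        k=np.clip(d-b-.25*(d.max()-b),0,None);k[abs(a-a[i])>.15]=0;o.append((k*a).sum()/k.sum())
    print(nm,np.round(o,3),np.median(o).round(3))
E
python3 cen.py; python3 arc.py 30 1.42; python3 arc.py 18 1.42 1.46 1.5 1.55 1.571
```

```text
top [1.476 1.43  1.43  1.446 1.449 1.447] 1.447
side [1.417 1.436 1.445 1.452 1.455 1.451] 1.448
1.42 [   2. -150.    0.] -0.07
1.42 [   1. -162.    0.] -0.07
1.46 [   1. -167.    0.] -0.11
1.5 [   1. -172.    0.] -0.15
1.55 [   1. -179.    0.] -0.2
1.571 [   1. -181.    0.] -0.22
```

```bash
python3 -m jog '[[1,2,-50,0,0,0,-0.07],[1,2,-100,0,0,0,-0.07],[1,2,-145,0,0,0,-0.07],[1,2,-145,40,0,0,-0.07],[1,2,-145,75,0,0,-0.07],[1,2,-145,80,0,0,-0.07],[1,2,-155,80,0,0,-0.07],[1,1,-165,80,0,0,-0.1],[1,1,-172,80,0,0,-0.15],[1,1,-178,80,0,0,-0.19],[1,1,-180.5,80,0,0,-0.21],[1,1,-180.5,80,0,0,-0.21]]' | grep -E "eef|contact|time"; python3 arc.py 18 1.56
```

```text
time: 20.2
eef_pos: [0.4754, -0.0482, 0.1863]
contact_force: [0.8, 0.1, 0.1]
1.56 [ 0.  2. -0.] -0.0
```

```bash
python3 -m jog '[[1,0,12,0,0,0,0],[1,0,18,-10,0,0,0],[1,0,18,-50,0,0,0],[1,0,30,-80,0,0,0],[1,0,80,-80,0,0,0],[1,0,130,-80,0,0,0],[1,0,170,-80,0,0,0.2],[1,0,170,-80,0,0,0.2],[1,0,170,-80,0,0,0.2]]' | grep -E "eef|contact|time"; python3 cen.py; python3 lev.py | grep -E "lines|rim"; python3 arc.py 30 1.5; python3 arc.py 18 1.5 1.55 1.571 1.6
```

```text
time: 21.1
eef_pos: [0.369, 0.0885, 0.2654]
contact_force: [0.8, -0.3, 0.6]
top [1.568 1.549 1.568 1.576 1.582 1.588] 1.572
side [1.554 1.563 1.582 1.569 1.553 1.535] 1.559
top lines .083-.092 [(1.474, 75, 1.471), (1.667, 113, 1.662)]
top bar outside rim bright [(1.584, 30, 1.581)]
side lines .083-.092 [(0.995, 14, 0.998), (1.283, 26, 1.283), (1.534, 51, 1.514), (1.667, 164, 1.66), (1.824, 21, 1.834), (2.112, 19, 2.114)]
side bar outside rim bright [(1.163, 18, 1.172), (1.388, 24, 1.415), (1.639, 23, 1.641), (1.734, 35, 1.753), (1.894, 23, 1.941)]
1.5 [ -32. -146.    0.] -0.14
1.5 [ -33. -158.    0.] -0.14
1.55 [ -34. -164.    0.] -0.19
1.571 [ -34. -167.    0.] -0.21
1.6 [ -34. -171.    0.] -0.24
```

Both cameras put the bar at about 1.57 (1.572 and 1.559), between lines at 1.475 and 1.667. I'll cross-check with the post and see whether anything else on the bench moved.

```bash
python3 - <<'E'
from ang import *
for nm,Cn,ref in(("top",np.array([.5868,.0167]),"pics/top0.png"),("side",np.array([.5838,.0108]),"pics/side_sw.png")):
    c=cam(nm);im=c["image"];d=cv2.absdiff(im,cv2.imread(ref)).max(2)
    q=np.pi+1.571-.9;e=np.array([np.cos(q),np.sin(q)]);b=proj(c,np.r_[Cn+.128*e,.190]);t=proj(c,np.r_[Cn+.128*e,.226])
    print(nm,"expected post base/top",b.round(1),t.round(1))
    u0,v0=int(t[0])-8,int(t[1])-7;s=im[v0:v0+22,u0:u0+24].max(2);
    print(u0,v0);print("\n".join(" ".join(f"{v:3d}" for v in r) for r in s[:20]))
    for n,(x,y) in dict(beaker=(.59,.0),).items(): pass
    m=(d>40).astype(np.uint8);k=cv2.connectedComponentsWithStats(m)
    print("changed",[k[2][i].tolist() for i in range(1,k[0]) if k[2][i][4]>15])
E
```

```text
top expected post base/top [296.7 211. ] [297.1 210.3]
289 203
133 119 126  95  40  39  52  54  55  55  54  54  53  55  54  53  55  55  54  53  53  53  78  89
150 137 121 123  82  47  54  53  54  55  54  55  54  55  54  52  52  52  78  88  88  88  89  90
135 153 130 116 107  71  51  52  52  52  53  53  52  51  78  86  86  87  89  90  89  88  88  88
 71 108  97 109 116 104  70  75  86  88  89  88  88  88  88  88  85  87  86  86  87  88  87  87
 44  76  86  88 116 120  94  84  86  87  89  88  89  90  90  87  86  86  86  87  87  86  86  87
 74  85  86  86  74 106 117  93  93  95  89  87  88  89  87  87  87  87  86  86  87  86  85  86
 85  86  87  86  84  75 102 114 113 113  96  87  87  89  88  87  86  86  88  88  87  87  87  87
 86  87  87  88  86  73  89 106 114 117  94  85  87  89  87  88  87  87  87  87  88  87  88  88
 86  87  86  88  87  85  85 101 117 110  77  78  88  88  89  89  88  88  88  88  87  87  88  88
 88  87  87  87  87  86  88  91  85  66  77  87  86  87  87  87  88  90  88  88  88  89  87  88
 86  86  87  87  88  87  86  73  67  79  87  89  87  87  89  89  88  89  88  
[... 2953 characters left out ...]
121 112 104  94  83 109 114 113 117 122 122 119 115 111 106 104 109
183 184 183 183 184 186 174 128 112  97  91  89 121 135 137 141 146 148 146 142 137 134 122 110
changed [[0, 0, 14, 9, 56], [16, 0, 380, 197, 18478], [25, 28, 9, 16, 18], [41, 47, 10, 7, 29], [0, 56, 28, 6, 58], [16, 60, 11, 12, 31], [0, 80, 132, 194, 13428], [95, 81, 137, 92, 3754], [247, 181, 8, 13, 52], [265, 185, 7, 5, 28], [281, 195, 10, 15, 79], [313, 253, 16, 13, 51], [310, 267, 41, 24, 334], [72, 276, 12, 7, 21], [93, 278, 27, 41, 138], [286, 279, 124, 104, 5403], [37, 280, 32, 43, 671], [124, 288, 168, 90, 6364], [430, 315, 110, 59, 3023], [316, 366, 147, 54, 3553], [117, 376, 25, 44, 656], [202, 379, 86, 41, 1976]]
```

The post is at px (297.0,210.0) against an expected (297.1,210.3), so the lever is on the mark. The tool is clear of everything, and I'm handing in.

```bash
python3 -c "
from plant import workorder
print(workorder.sign_off())"
```

```text
the job is handed in; nothing more can be done
None
```

Job handed in: the rocker was pressed to a firm stop at 19 N, so it should be fully on, and the lever reads about 1.57 rad, midway between the bold lines; nothing was picked up, and no other contact was felt, though I didn't re-measure the loose items.

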